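# Load the pull-up socket caddy and hold it raised

### The job

Stand the two deep wrench sockets in the telescoping caddy, the small bright one in the small pocket and the large dark one in the large pocket, and let them go. Then press the caddy's red release button fully down, take the orange grip bar and pull the caddy up past its first stop to the second stop. Finish while still holding it there, fully extended with both sockets in their pockets (it sinks back if let go), and leave the other things on the bench where they are.

Things in the scene. Friction and masses are not known exactly. Their poses are not given: they have to be found in the camera images.
- caddy: Telescoping caddy on a fixed stand; origin on the worktop on the telescope's vertical axis, -x to its button post. Foot 190 x 130 x 12 mm (x -120 to 70), grey column 64 mm wide, 112 high; button post 40 mm wide, 119 high at x = -85. On the telescope a blue carrier block 64 (x) x 172 (y) x 28 mm, top 148 mm above the worktop when down, 268 at the second stop.
- pocket_small (a point): Centre of the mouth (at the carrier's top face) of the small round pocket, at caddy y = -58 mm: 27 mm across, 22 mm deep, flat floor. It rises with the carrier.
- pocket_large (a point): Centre of the mouth (at the carrier's top face) of the large round pocket, at caddy y = +58 mm: 35 mm across, 22 mm deep, flat floor. It rises with the carrier.
- grip_bar (a point): Centre of the orange grip bar, 33 mm above the carrier's top: 18 mm thick along caddy x (pinch across this), 46 mm long along caddy y, 22 mm high, on a 12 mm thick stem; 22 mm free below it. 181 mm above the worktop when down, 301 mm at the second stop. It moves straight up and down only.
- button_top (a point): Centre of the top of the red release button, 25 mm across, on the button post (caddy x = -85 mm), 132 mm above the worktop when up. Pressed straight down.
- release_button (a joint): Travel of the release button: 0 is up (locked), 0.007 m fully down (unlocked; the lock is clear beyond 0.006). It takes about 4 N, and stays down when let go.
- upper_section (a joint): Extension of the upper tube, 0 to 0.06 m. It comes out first, against about 3 to 5 N of weight; 0.06 is the first stop.
- lower_section (a joint): Extension of the lower tube, 0 to 0.06 m. A return spring holds it in until the upper tube is fully out; from the first stop on the pull is about 9 to 11 N. With both tubes at 0.06 the caddy is at its second stop (grip bar 120 mm above its start). Let go, both sink back.
- small_socket: Small deep wrench socket, bright steel cylinder 22 mm across and 60 mm high, about 0.07 kg, standing upright on the worktop; origin at the centre of its underside, z up.
- large_socket: Large deep wrench socket, dark cylinder 30 mm across and 60 mm high, about 0.12 kg, standing upright on the worktop; origin at the centre of its underside, z up.
- tape_measure: Yellow tape measure, 67 x 80 x 35 mm, bystander; origin under its centre.
- masking_tape: Roll of beige masking tape lying flat, 105 mm across, 24 mm high, bystander; origin under its centre.
- pliers_red: Pliers with red handles lying flat, 60 x 181 x 14 mm, bystander; origin under the centre.
- offcut_pine: Pine offcut, 45 x 140 x 38 mm, bystander; origin under its centre.

How it is judged (in metres and radians):
On the way, in this order (a step that is already met when the one before it is completed fails the run):
1. both sockets stand released in the pockets of their size, the caddy still down and locked (horizontal distance between small_socket and pocket_small below 0.006 m and z of small_socket in the frame of pocket_small below -0.016 m and angle between each of small_socket, large_socket's own z axis and vertical below 0.26 rad and horizontal distance between large_socket and pocket_large below 0.006 m and z of large_socket in the frame of pocket_large below -0.016 m and value of joint each of upper_section, lower_section below 0.004 m and value of joint release_button below 0.003 m and contact force between the fingers and small_socket below 0.1 N and contact force between the fingers and large_socket below 0.1 N), for 0.2 s.
2. the release button is fully down, the caddy not yet raised (value of joint release_button above 0.006 m and value of joint each of upper_section, lower_section below 0.004 m), for 0.1 s.
3. the caddy is pulled up to its second stop (value of joint each of upper_section, lower_section above 0.054 m), for 0.2 s.
At the end, for the whole second after the job is handed in: Both telescope sections are out at least 54 of their 60 mm and at rest, held up by the fingers (more than 3 N between fingers and caddy); the button is down; each socket stands in its own pocket, within 6 mm of its centre, its foot at least 16 mm below the mouth, tilted less than 15 degrees (all of step 3 and horizontal distance between small_socket and pocket_small below 0.006 m and z of small_socket in the frame of pocket_small below -0.016 m and angle between each of small_socket, large_socket's own z axis and vertical below 0.26 rad and horizontal distance between large_socket and pocket_large below 0.006 m and z of large_socket in the frame of pocket_large below -0.016 m and value of joint release_button above 0.0055 m and contact force between the fingers and caddy above 3 N and velocity of joint upper_section between -0.02 and 0.02 m/s and velocity of joint lower_section between -0.02 and 0.02 m/s and height (world z) of grip_bar above 0.285 m); the arm keeps its last pose, push and grip.
It fails at once if a bystander (tape measure, masking tape, pliers, pine offcut) is moved by more than 30 mm (distance of any of tape_measure, masking_tape, pliers_red, offcut_pine from where it was at the start of the episode above 0.03 m).
It also fails if it takes over 72 s, if anything falls off the work surface, if the arm or the gripper's body presses on something with over 40 N, if the wrist force passes 120 N, or if a joint passes its speed limit or range.

### The arm

A 6-joint arm with a two-finger parallel gripper is mounted at the origin on a cart in front of the work surface, level with it; the furniture and walls round the work are solid. World frame = base frame: x ahead of the robot, y to its left, z up, the work surface at z = 0. Lengths are in mm, angles in rad, forces in N, time in s.
With the tool pointing down it reaches from about 350 to 875 mm from the base axis. Payload 4.2 kg.
Tool frame: the origin (TCP) lies midway between the tips of the shut fingers; the grasp point (between the pads) lies 19 mm behind it; z points along the fingers, y is the line along which they close (so a half turn about z gives the same grasp; the last joint's range is limited). The gripper opens to 85 mm and grips with 20 to 120 N. Pads are 22 mm wide; open, the fingers measure 114 mm over their backs; the gripper's body (76 mm by 85 mm) begins 54 mm behind the grasp point. The pads swing forward as they close: fully open they stand 13 mm farther back than shut.
Start: joints at [1.576, 0.385, 0.008, 0, -1.194, -0.259], TCP at [156.896, 604.965, 207.612] pointing down, gripper open.
Joint ranges: [-3.14, 3.14], [-1.21, 2.06], [-1.07, 1.41], [-3.16, 2.05], [-2.99, -0.16], [-3.1, 3.1]. Speed limits (rad/s): [2.79, 2.79, 3.14, 3.14, 3.14, 3.14].

### API

Orientations are given as a unit quaternion [x, y, z, w].
In Python, from bench import arm gives the robot as it stands. The module is installed in compiled form; this text tells all that it offers.
- The arm moves only by the shell command python3 -m handwheel 'ROWS' [OPENING]. ROWS is JSON, a list of rows, each an object of numbers: "x", "y", "z": the shift along the world's x, y, z each as a share of 20 cm, from -1 to 1; "ax", "ay", "az": the turn, a rotation vector about the world's x, y, z each as a share of 90 degrees, from -1 to 1. In form: [{"x": .., "y": .., "z": .., "ax": .., "ay": .., "az": ..}, ...]. A call has exactly 8 rows; each row shifts and turns the commanded pose from where the row before left it; what a row does not reach is not made up. A row lasts 1/10 s, in which the tool goes at most 50 mm and 8.59 degrees, less where a joint would pass 70% of its speed; a pose out of reach is approached as far as the arm can. A call with a number of a shift or a turn outside -1 to 1 is refused whole. A call with a gripper value outside its range is refused whole. OPENING is the opening, from -1 (shut) to 1 (fully open), set as the call begins (- or left out, the last holds). The fingers move at their own pace and stop on an object; the grip force is fixed at half the most. Time passes only in rows, so rows that do not move let the fingers close, or fill a call up. It gives the time, the measured TCP pose, the force, the opening and the grip force at its end, in the units of the state.
- arm.read_state(): the state, without advancing time (a new reading comes with each control period).
- arm.get_image(name): name is "side" or "top" or "wrist"; returns the picture (420x560x3 uint8, red, green, blue); there is no depth.
- arm.camera_params(name): a dict with "K" (3x3 intrinsics, pixels), "position" and "orientation" of the camera in the world. Camera axes: x right, y down, z forward; pixel columns grow to the right and rows downward; lengths in mm; the calibration is good to about 2 mm. A picture is of the moment at which its call begins: read the wrist's pose just before it. camera_params takes no time and is no camera call; for the wrist camera it gives the pose at the moment of the call.
- arm.job_done(): hands the job in; it is judged then, once.
The state is a dict: "clock": time; "joints": joint angles; "joint_vel": joint speeds; "joint_efforts": joint torques, N m; "position": TCP position; "ee_rot": TCP orientation; "contact_force": force on the tool from outside, world axes, zero at the start; "wrist_torque": the same for the moment, N m; "gripper_width": finger opening in mm; "grasp_force": force on a finger pad.
Only numpy, scipy, OpenCV 4.12 (cv2) and the standard library are available. Lean on these libraries where they do the work, as an engineer would, in place of code of your own. Each camera call takes 0.05 s, during which the arm holds its last target. There are 200 camera calls.

## Working session

There is one attempt and no reset: what is moved stays moved. The work goes in short steps, Python scripts to look and compute and a shell command to move; the robot and the scene stay as the last step left them, time stands still between calls to the robot, and variables do not carry over. Pictures are saved under pics/ and viewed, at most 10 in all, crops included, and the job is handed in when it is done.

```bash
mkdir -p pics; cat > h.py <<'E'
import numpy as np, cv2
from scipy.spatial.transform import Rotation as R
from bench import arm
def snap(n,f):
    p=arm.camera_params(n); im=arm.get_image(n); cv2.imwrite('pics/'+f,im[:,:,::-1]); return im,p
def back(p,uv,z):
    K=np.array(p['K']);M=R.from_quat(p['orientation']).as_matrix() if np.size(p['orientation'])==4 else np.array(p['orientation'])
    d=M@np.linalg.solve(K,[uv[0],uv[1],1]);c=np.array(p['position']);return c+d*(z-c[2])/d[2]
def proj(p,X):
    M=R.from_quat(p['orientation']).as_matrix();c=M.T@(np.array(X)-p['position']);q=np.array(p['K'])@c;return q[:2]/q[2]
E
python3 - <<'E'
from h import *
for n in['top','side']:
    im,p=snap(n,n+'0.png');print(n,p)
s=arm.read_state();print(s)
E
```

```text
top {'K': array([[443.0603142 ,   0.        , 279.05866111],
       [  0.        , 443.0603142 , 211.4212285 ],
       [  0.        ,   0.        ,   1.        ]]), 'position': array([ 357.37931467,   21.59841311, 1392.00027399]), 'orientation': array([-0.68077855,  0.72541981, -0.07282503,  0.07073316])}
side {'K': array([[394.16515478,   0.        , 276.74396915],
       [  0.        , 394.16515478, 215.22105191],
       [  0.        ,   0.        ,   1.        ]]), 'position': array([ 451.17309833, -980.24464073,  618.84564402]), 'orientation': array([ 0.84496445, -0.04811971,  0.03848847, -0.53126097])}
{'clock': 0.1, 'joints': array([ 1.57556950e+00,  3.85474903e-01,  6.77545989e-03, -3.89108085e-04,
       -1.19398947e+00, -2.58604477e-01]), 'joint_vel': array([ 0.00047664, -0.00208421,  0.00387351, -0.00067707,  0.00149454,
       -0.00049101]), 'joint_efforts': array([ 3.67521284e-05, -3.93320882e+01,  1.88927686e+01,  4.19801474e+00,
       -2.61735600e-03,  8.38670189e-06]), 'position': array([156.80040509, 604.43991828, 206.64576652]), 'ee_rot': array([ 9.91947468e-01, -1.26646332e-01, -5.50152452e-05,  9.61843415e-04]), 'contact_force': array([-1.07828706,  0.02428016,  0.28361154]), 'wrist_torque': array([-0.00214255, -0.02895827,  0.0470396 ]), 'grasp_force': 0.0, 'gripper_width': 85.53449416693934}
```

View pics/top0.png

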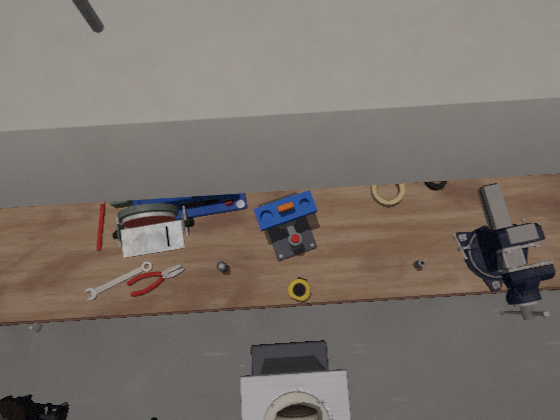

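View pics/side0.png

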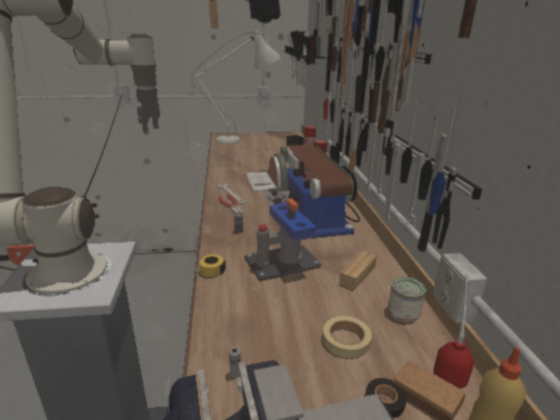

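The top view shows the caddy with its carrier at (286,210), orange bar at (286,208) and button at (295,239). The sockets are at about (223,267) and (419,265), with the tape measure at (299,289). In the side view the sockets are at (239,220) and (235,360).

```bash
python3 - <<'E'
from h import *
p=arm.camera_params('top');q=arm.camera_params('side')
for n,uv,z in[('sA',(223,267),50),('sB',(419,265),50),('bar',(286,208),192),('btn',(295,239),132),('tape',(299,289),35),('pocketL',(264,216),148),('pocketR',(309,203),148)]:print(n,back(p,uv,z).round())
for n,uv,z in[('sA',(239,232),0),('sB',(236,374),0),('btn',(263,228),132),('bar',(292,202),192)]:print('side',n,back(q,uv,z).round())
print(proj(p,[157,605,206]),proj(p,[0,0,0]))
im=cv2.imread('pics/top0.png')
a=cv2.resize(im[180:300,205:325],(480,480),interpolation=cv2.INTER_CUBIC);b=cv2.resize(im[245:285,399:439],(240,240),interpolation=cv2.INTER_CUBIC)
c=cv2.resize(im[245:285,203:243],(240,240),interpolation=cv2.INTER_CUBIC)
cv2.imwrite('pics/crop1.png',np.hstack([a,np.vstack([c,b])]))
E
```

```text
sA [474. 188.  50.]
sB [ 442. -402.   50.]
bar [613. -10. 192.]
btn [533. -31. 132.]
tape [395. -36.  35.]
pocketL [603.  54. 148.]
pocketR [633. -78. 148.]
side sA [477. 183.   0.]
side sB [ 449. -411.    0.]
side btn [536. -49. 132.]
side bar [617. -20. 192.]
[ 54.48940567 398.79660087] [295.84345871 427.25233128]
```

View pics/crop1.png

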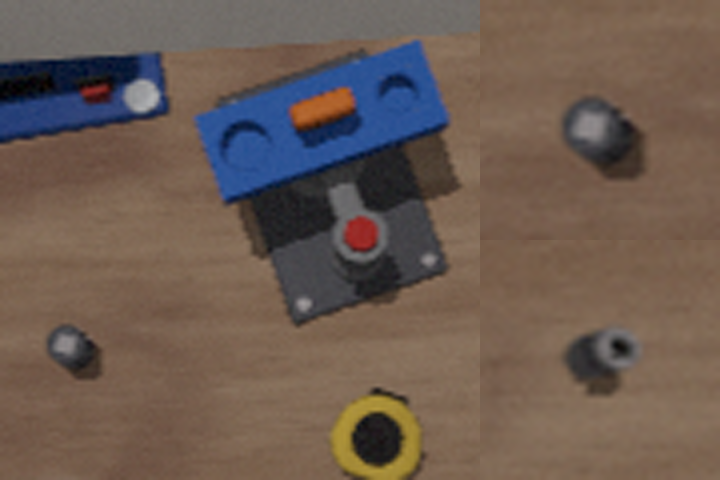

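Enlarged: the large socket A has its top at about (221.3,265.8), and the small socket B at about (422,263). The pockets are at (266.2,216.2) large and (304.5,203.7) small, with the bar at (285.7,207) and the button at (295.5,238.7).

```bash
python3 - <<'E'
from h import *
p=arm.camera_params('top')
for n,uv,z in[('sA',(221.3,265.8),60),('sB',(422,263),60),('bar',(285.7,207),192),('btn',(295.5,238.7),132),('pL',(266.2,216.2),145),('pS',(304.5,203.7),145)]:print(n,back(p,uv,z).round(1))
E
python3 -m handwheel '[{"x":0.14,"y":-0.19,"az":-0.085},{"x":0.14,"y":-0.19,"az":-0.085},{"x":0.14,"y":-0.19,"az":-0.085},{"x":0.14,"y":-0.19,"az":-0.085},{"x":0.14,"y":-0.19,"az":-0.085},{"x":0.14,"y":-0.19,"az":-0.085},{"x":0.14,"y":-0.19,"az":-0.085},{"x":0.14,"y":-0.19,"az":-0.085}]' 1
```

```text
sA [476.9 192.   60. ]
sB [ 447.1 -408.3   60. ]
bar [615.9  -9.  192. ]
btn [534.3 -32.4 132. ]
pL [602.7  47.4 145. ]
pS [632.3 -65.  145. ]invalid input at $[0]: expected keys x, y, z, ax, ay, az
```

```bash
python3 -m handwheel '[{"x":0.14,"y":-0.19,"z":0,"ax":0,"ay":0,"az":-0.084},{"x":0.14,"y":-0.19,"z":0,"ax":0,"ay":0,"az":-0.084},{"x":0.14,"y":-0.19,"z":0,"ax":0,"ay":0,"az":-0.084},{"x":0.14,"y":-0.19,"z":0,"ax":0,"ay":0,"az":-0.084},{"x":0.14,"y":-0.19,"z":0,"ax":0,"ay":0,"az":-0.084},{"x":0.14,"y":-0.19,"z":0,"ax":0,"ay":0,"az":-0.084},{"x":0.14,"y":-0.19,"z":0,"ax":0,"ay":0,"az":-0.084},{"x":0.14,"y":-0.19,"z":0,"ax":0,"ay":0,"az":-0.084}]' 1
```

```text
clock: 0.9
position: [381.4, 299.1, 207.5]
ee_rot: [0.792, -0.611, -0.0, 0.0]
contact_force: [1.0, 0.9, 0.2]
gripper_width: 85.3
grasp_force: 0.0
```

```bash
python3 -m handwheel '[{"x":0.12,"y":-0.134,"z":0,"ax":0,"ay":0,"az":0},{"x":0.12,"y":-0.134,"z":0,"ax":0,"ay":0,"az":0},{"x":0.12,"y":-0.134,"z":0,"ax":0,"ay":0,"az":0},{"x":0.12,"y":-0.134,"z":-0.1,"ax":0,"ay":0,"az":0},{"x":0,"y":0,"z":-0.1,"ax":0,"ay":0,"az":0},{"x":0,"y":0,"z":0,"ax":0,"ay":0,"az":0},{"x":0,"y":0,"z":0,"ax":0,"ay":0,"az":0},{"x":0,"y":0,"z":0,"ax":0,"ay":0,"az":0}]' 1
python3 - <<'E'
from h import *
im,p=snap('wrist','w1.png');print(p['position'],proj(p,[477,192,60]),proj(p,[477,192,0]))
E
```

```text
clock: 1.7
position: [477.2, 194.6, 168.7]
ee_rot: [0.794, -0.608, 0.0, -0.001]
contact_force: [0.2, 0.1, 0.4]
gripper_width: 85.1
grasp_force: 0.0
[498.23732241 117.73953958 334.6379792 ] [276.95523028 200.0335687 ] [276.73312243 184.88848368]
```

View pics/w1.png

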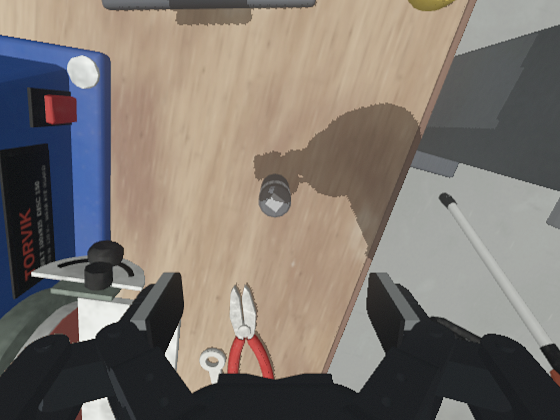

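The large socket's top is at (275,201), against a prediction of (277,200), so it is where I expected. I'll descend and grip.

```bash
python3 - <<'E'
from h import *
p=arm.camera_params('wrist');print(back(p,(275,201),60))
E
python3 -m handwheel '[{"x":0,"y":-0.015,"z":-0.14,"ax":0,"ay":0,"az":0},{"x":0,"y":0,"z":-0.14,"ax":0,"ay":0,"az":0},{"x":0,"y":0,"z":-0.14,"ax":0,"ay":0,"az":0},{"x":0,"y":0,"z":-0.14,"ax":0,"ay":0,"az":0},{"x":0,"y":0,"z":-0.08,"ax":0,"ay":0,"az":0},{"x":0,"y":0,"z":-0.06,"ax":0,"ay":0,"az":0},{"x":0,"y":0,"z":0,"ax":0,"ay":0,"az":0},{"x":0,"y":0,"z":0,"ax":0,"ay":0,"az":0}]' 1
python3 -m handwheel '[{"x":0,"y":0,"z":0,"ax":0,"ay":0,"az":0},{"x":0,"y":0,"z":0,"ax":0,"ay":0,"az":0},{"x":0,"y":0,"z":0,"ax":0,"ay":0,"az":0},{"x":0,"y":0,"z":0,"ax":0,"ay":0,"az":0},{"x":0,"y":0,"z":0,"ax":0,"ay":0,"az":0},{"x":0,"y":0,"z":0,"ax":0,"ay":0,"az":0},{"x":0,"y":0,"z":0,"ax":0,"ay":0,"az":0},{"x":0,"y":0,"z":0,"ax":0,"ay":0,"az":0}]' -1
```

```text
[478.43318041 193.50122348  60.        ]
clock: 2.55
position: [477.5, 191.5, 28.5]
ee_rot: [0.794, -0.609, 0.0, -0.001]
contact_force: [0.8, 0.3, 0.5]
gripper_width: 85.2
grasp_force: 0.0
clock: 3.35
position: [477.5, 191.1, 28.4]
ee_rot: [0.793, -0.609, 0.0, -0.001]
contact_force: [-1.3, 0.2, 4.9]
gripper_width: 26.7
grasp_force: 58.8
```

```bash
python3 -m handwheel '[{"x":0,"y":0,"z":0.1,"ax":0,"ay":0,"az":0},{"x":0,"y":0,"z":0.2,"ax":0,"ay":0,"az":0},{"x":0,"y":0,"z":0.2,"ax":0,"ay":0,"az":0},{"x":0,"y":0,"z":0.2,"ax":0,"ay":0,"az":0},{"x":0,"y":0,"z":0.2,"ax":0,"ay":0,"az":0},{"x":0.05,"y":-0.06,"z":0.05,"ax":0,"ay":0,"az":0},{"x":0.1,"y":-0.11,"z":0,"ax":0,"ay":0,"az":0},{"x":0.1,"y":-0.11,"z":0,"ax":0,"ay":0,"az":0}]' -1
python3 -m handwheel '[{"x":0.1,"y":-0.11,"z":0,"ax":0,"ay":0,"az":0},{"x":0.1,"y":-0.11,"z":0,"ax":0,"ay":0,"az":0},{"x":0.05,"y":-0.06,"z":0,"ax":0,"ay":0,"az":0},{"x":0,"y":0,"z":0,"ax":0,"ay":0,"az":0},{"x":0,"y":0,"z":0,"ax":0,"ay":0,"az":0},{"x":0,"y":0,"z":0,"ax":0,"ay":0,"az":0},{"x":0,"y":0,"z":0,"ax":0,"ay":0,"az":0},{"x":0,"y":0,"z":0,"ax":0,"ay":0,"az":0}]' -1
python3 - <<'E'
from h import *
im,p=snap('wrist','w2.png');
t=arm.read_state()['position'];print(t,proj(p,t),proj(p,t+[0,0,-28]))
for X in([602.7,47.4,148],[632.3,-65,148],[617,-9,192],[534.5,-31.5,132]):print(X,proj(p,X))
E
```

```text
clock: 4.15
position: [526.8, 134.5, 217.6]
ee_rot: [0.794, -0.609, -0.0, -0.0]
contact_force: [0.3, -0.5, -1.9]
gripper_width: 27.0
grasp_force: 59.4
clock: 4.95
position: [576.5, 79.4, 217.9]
ee_rot: [0.794, -0.608, 0.0, -0.0]
contact_force: [0.2, 0.3, -1.5]
gripper_width: 26.9
grasp_force: 59.4
[576.60304836  79.35245972 217.811605  ] [276.04538859 255.50496825] [275.92378017 236.88583816]
[602.7, 47.4, 148] [253.09586545 168.59346739]
[632.3, -65, 148] [250.06910241 -14.34866393]
[617, -9, 192] [247.14855653  78.66403861]
[534.5, -31.5, 132] [370.29013696  85.58193672]
```

View pics/w2.png

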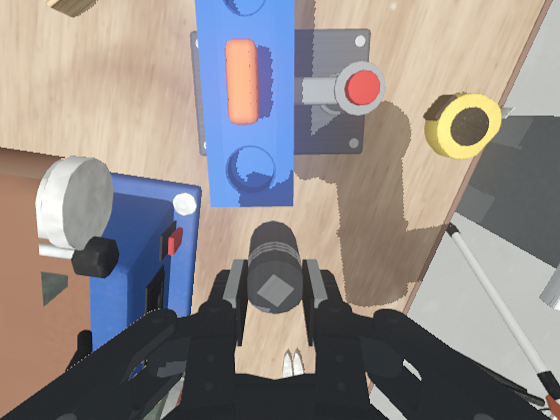

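The view shows the large pocket mouth centred at (251,170), the bar top at (242,80), the button at (363,87), and the held socket's foot arc spanning x 249–299 with its front at row 222.

```bash
python3 - <<'E'
from h import *
p=arm.camera_params('wrist')
for n,uv,z in[('pL',(251,169.5),148),('bar',(242,81),192),('btn',(363,87),132),('foot front',(274,222),189),('footL',(249,246),189),('footR',(299,246),189)]:print(n,back(p,uv,z).round(1))
im=cv2.imread('pics/w2.png')[130:320,190:360];cv2.imwrite('pics/c2.png',cv2.resize(im,(680,600)[:2],interpolation=cv2.INTER_CUBIC)[:600])
t=arm.read_state()['position'];R0=p
a=np.radians(14.75);X=np.array([np.cos(a),np.sin(a),0]);Y=np.array([-np.sin(a),np.cos(a),0])
f=back(p,(274,222),189);print('foot rel TCP along X,Y:',(f+15*Y-t)@X,(f+15*Y-t)@Y)
for k in np.arange(0,360,45):
  for d in(0,):
    pass
print([proj(p,t*[1,1,0]+[0,0,189]+o*Y+s*15*Y).round() for o in(0,2,4) for s in(-1,)])
E
```

```text
pL [604.1  48.4 148. ]
bar [619.6  -7.2 192. ]
btn [539.4 -29.3 132. ]
foot front [580.5  69.9 189. ]
footL [592.2  90.5 189. ]
footR [560.1  81.9 189. ]
foot rel TCP along X,Y: 1.3541111139323214 4.82103557784271
[array([276., 215.]), array([276., 218.]), array([276., 221.])]
```

View pics/c2.png

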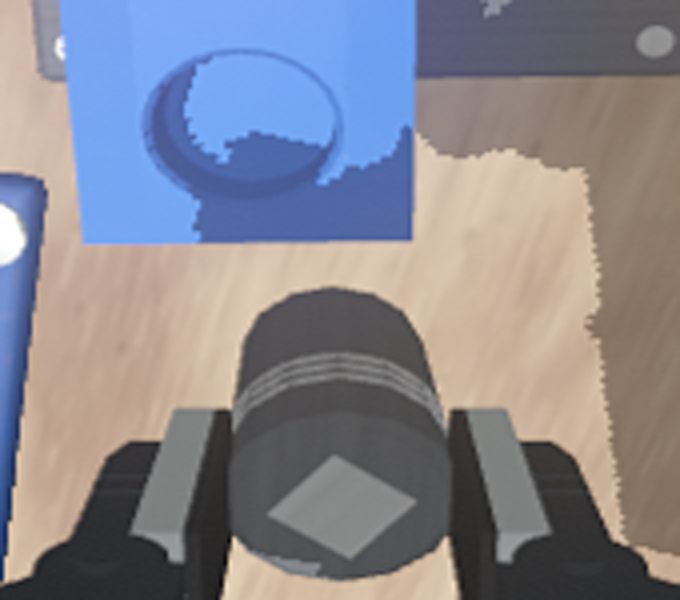

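```bash
python3 - <<'E'
from h import *
p=arm.camera_params('wrist')
a=np.radians(14.75);X=np.array([np.cos(a),np.sin(a),0]);Y=np.array([-np.sin(a),np.cos(a),0]);t=arm.read_state()['position']
top=back(p,(275,287),249.5);f=back(p,(273.9,221),189.5)+15*Y;pk=back(p,(250.5,169.3),148)
for v in(top,f):print(((v-t)@X).round(1),((v-t)@Y).round(1),(pk-v).round(1))
print(pk)
E
```

```text
0.6 1.3 [  27.6  -32.4 -101.5]
1.4 4.0 [ 27.5 -35.2 -41.5]
[604.51575979  48.31578185 148.        ]
```

```bash
python3 -m handwheel '[{"x":0.046,"y":-0.057,"z":0,"ax":0,"ay":0,"az":0},{"x":0.046,"y":-0.057,"z":0,"ax":0,"ay":0,"az":0},{"x":0.045,"y":-0.056,"z":0,"ax":0,"ay":0,"az":0},{"x":0,"y":0,"z":-0.08,"ax":0,"ay":0,"az":0},{"x":0,"y":0,"z":-0.08,"ax":0,"ay":0,"az":0},{"x":0,"y":0,"z":-0.03,"ax":0,"ay":0,"az":0},{"x":0,"y":0,"z":0,"ax":0,"ay":0,"az":0},{"x":0,"y":0,"z":0,"ax":0,"ay":0,"az":0}]' -1
python3 -m handwheel '[{"x":0,"y":0,"z":-0.01,"ax":0,"ay":0,"az":0},{"x":0,"y":0,"z":-0.01,"ax":0,"ay":0,"az":0},{"x":0,"y":0,"z":-0.01,"ax":0,"ay":0,"az":0},{"x":0,"y":0,"z":-0.01,"ax":0,"ay":0,"az":0},{"x":0,"y":0,"z":0,"ax":0,"ay":0,"az":0},{"x":0,"y":0,"z":0,"ax":0,"ay":0,"az":0},{"x":0,"y":0,"z":0,"ax":0,"ay":0,"az":0},{"x":0,"y":0,"z":0,"ax":0,"ay":0,"az":0}]' -1
python3 - <<'E'
from h import *
print(arm.read_state()['wrist_torque'])
E
```

```text
clock: 5.8
position: [605.0, 44.4, 180.2]
ee_rot: [0.793, -0.609, 0.0, -0.0]
contact_force: [-0.3, -0.2, -1.1]
gripper_width: 26.9
grasp_force: 59.4
clock: 6.6
position: [604.4, 44.8, 171.7]
ee_rot: [0.793, -0.609, 0.0, -0.0]
contact_force: [0.2, 0.6, -0.9]
gripper_width: 27.0
grasp_force: 59.4
[-0.05449345  0.03055936  0.01260934]
```

```bash
python3 -m handwheel '[{"x":0,"y":0,"z":-0.015,"ax":0,"ay":0,"az":0},{"x":0,"y":0,"z":-0.015,"ax":0,"ay":0,"az":0},{"x":0,"y":0,"z":-0.015,"ax":0,"ay":0,"az":0},{"x":0,"y":0,"z":-0.015,"ax":0,"ay":0,"az":0},{"x":0,"y":0,"z":-0.013,"ax":0,"ay":0,"az":0},{"x":0,"y":0,"z":-0.007,"ax":0,"ay":0,"az":0},{"x":0,"y":0,"z":0,"ax":0,"ay":0,"az":0},{"x":0,"y":0,"z":0,"ax":0,"ay":0,"az":0}]' -1
python3 - <<'E'
from h import *
print(arm.read_state()['wrist_torque'])
E
```

```text
clock: 7.4
position: [604.4, 44.8, 155.7]
ee_rot: [0.793, -0.609, 0.0, -0.0]
contact_force: [-0.8, 0.2, -1.5]
gripper_width: 26.8
grasp_force: 59.4
[-0.03050477 -0.00140174 -0.00778287]
```

```bash
python3 -m handwheel '[{"x":0,"y":0,"z":0,"ax":0,"ay":0,"az":0},{"x":0,"y":0,"z":0,"ax":0,"ay":0,"az":0},{"x":0,"y":0,"z":0,"ax":0,"ay":0,"az":0},{"x":0,"y":0,"z":0,"ax":0,"ay":0,"az":0},{"x":0,"y":0,"z":0,"ax":0,"ay":0,"az":0},{"x":0,"y":0,"z":0.1,"ax":0,"ay":0,"az":0},{"x":0,"y":0,"z":0.2,"ax":0,"ay":0,"az":0},{"x":0,"y":0,"z":0.2,"ax":0,"ay":0,"az":0}]' 1
python3 -m handwheel '[{"x":0,"y":0,"z":0,"ax":0,"ay":0,"az":0},{"x":-0.07,"y":-0.22,"z":0,"ax":0,"ay":0,"az":0},{"x":-0.07,"y":-0.22,"z":0,"ax":0,"ay":0,"az":0},{"x":-0.07,"y":-0.22,"z":0,"ax":0,"ay":0,"az":0},{"x":-0.07,"y":-0.22,"z":0,"ax":0,"ay":0,"az":0},{"x":-0.07,"y":-0.22,"z":0,"ax":0,"ay":0,"az":0},{"x":-0.07,"y":-0.22,"z":0,"ax":0,"ay":0,"az":0},{"x":-0.07,"y":-0.22,"z":0,"ax":0,"ay":0,"az":0}]' 1
python3 -m handwheel '[{"x":-0.07,"y":-0.22,"z":0,"ax":0,"ay":0,"az":0},{"x":-0.07,"y":-0.22,"z":-0.05,"ax":0,"ay":0,"az":0},{"x":-0.07,"y":-0.22,"z":-0.1,"ax":0,"ay":0,"az":0},{"x":-0.07,"y":0,"z":-0.2,"ax":0,"ay":0,"az":0},{"x":0,"y":0,"z":0,"ax":0,"ay":0,"az":0},{"x":0,"y":0,"z":0,"ax":0,"ay":0,"az":0},{"x":0,"y":0,"z":0,"ax":0,"ay":0,"az":0},{"x":0,"y":0,"z":0,"ax":0,"ay":0,"az":0}]' 1
python3 - <<'E'
from h import *
im,p=snap('wrist','w3.png');print(proj(p,[447,-408,60]))
im2,p2=snap('top','t3.png')
a=cv2.resize(im2[180:300,245:345],(350,420),interpolation=cv2.INTER_CUBIC)
cv2.imwrite('pics/v3.png',np.hstack([im,a])[:, 110:910][:,:,::-1])
E
```

```text
clock: 8.2
position: [603.8, 44.5, 256.2]
ee_rot: [0.793, -0.609, -0.001, 0.001]
contact_force: [1.1, -0.2, 0.9]
gripper_width: 85.3
grasp_force: 0.0
clock: 9.0
position: [505.4, -264.8, 255.5]
ee_rot: [0.793, -0.609, 0.0, -0.0]
contact_force: [1.3, -1.0, -0.6]
gripper_width: 85.7
grasp_force: 0.0
clock: 9.8
position: [452.6, -395.0, 188.4]
ee_rot: [0.794, -0.608, 0.003, -0.0]
contact_force: [-0.4, -0.5, -0.7]
gripper_width: 85.5
grasp_force: 0.0
[285.48378295 186.15333893]
```

View pics/v3.png

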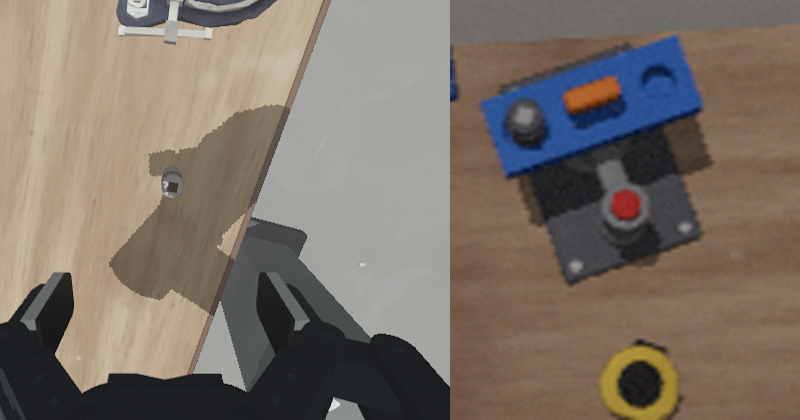

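The small socket's top is at full-image (282,186). The top view shows the large socket standing in its pocket.

```bash
python3 - <<'E'
from h import *
p=arm.camera_params('wrist');b=back(p,(282,186),60);print(b,b-arm.read_state()['position'])
E
```

```text
[ 449.42678933 -407.10231565   60.        ] [  -2.50202721  -12.33809618 -127.54279873]
```

```bash
python3 -m handwheel '[{"x":-0.0125,"y":-0.0625,"z":-0.14,"ax":0,"ay":0,"az":0},{"x":0,"y":0,"z":-0.16,"ax":0,"ay":0,"az":0},{"x":0,"y":0,"z":-0.16,"ax":0,"ay":0,"az":0},{"x":0,"y":0,"z":-0.16,"ax":0,"ay":0,"az":0},{"x":0,"y":0,"z":-0.1,"ax":0,"ay":0,"az":0},{"x":0,"y":0,"z":-0.078,"ax":0,"ay":0,"az":0},{"x":0,"y":0,"z":0,"ax":0,"ay":0,"az":0},{"x":0,"y":0,"z":0,"ax":0,"ay":0,"az":0}]' 1
python3 -m handwheel '[{"x":0,"y":0,"z":0,"ax":0,"ay":0,"az":0},{"x":0,"y":0,"z":0,"ax":0,"ay":0,"az":0},{"x":0,"y":0,"z":0,"ax":0,"ay":0,"az":0},{"x":0,"y":0,"z":0,"ax":0,"ay":0,"az":0},{"x":0,"y":0,"z":0,"ax":0,"ay":0,"az":0},{"x":0,"y":0,"z":0,"ax":0,"ay":0,"az":0},{"x":0,"y":0,"z":0,"ax":0,"ay":0,"az":0},{"x":0,"y":0,"z":0,"ax":0,"ay":0,"az":0}]' -1
python3 -m handwheel '[{"x":0,"y":0,"z":0.1,"ax":0,"ay":0,"az":0},{"x":0,"y":0,"z":0.2,"ax":0,"ay":0,"az":0},{"x":0,"y":0,"z":0.2,"ax":0,"ay":0,"az":0},{"x":0,"y":0,"z":0.2,"ax":0,"ay":0,"az":0},{"x":0,"y":0,"z":0.2,"ax":0,"ay":0,"az":0},{"x":0.06,"y":0.12,"z":0.05,"ax":0,"ay":0,"az":0},{"x":0.1,"y":0.2,"z":0,"ax":0,"ay":0,"az":0},{"x":0.1,"y":0.2,"z":0,"ax":0,"ay":0,"az":0}]' -1
```

```text
clock: 10.7
position: [448.8, -407.7, 27.0]
ee_rot: [0.794, -0.609, 0.001, 0.0]
contact_force: [-0.2, 0.5, 0.4]
gripper_width: 85.2
grasp_force: 0.0
clock: 11.5
position: [448.3, -407.8, 26.8]
ee_rot: [0.793, -0.609, 0.001, 0.0]
contact_force: [0.5, 0.5, 5.1]
gripper_width: 18.7
grasp_force: 58.7
clock: 12.3
position: [499.8, -302.4, 215.7]
ee_rot: [0.793, -0.61, -0.0, -0.0]
contact_force: [1.2, 0.4, -1.2]
gripper_width: 18.6
grasp_force: 58.8
```

```bash
python3 -m handwheel '[{"x":0.077,"y":0.174,"z":0.03,"ax":0,"ay":0,"az":0},{"x":0.077,"y":0.174,"z":0.03,"ax":0,"ay":0,"az":0},{"x":0.077,"y":0.174,"z":0.03,"ax":0,"ay":0,"az":0},{"x":0.077,"y":0.174,"z":0.03,"ax":0,"ay":0,"az":0},{"x":0.077,"y":0.174,"z":0.0,"ax":0,"ay":0,"az":0},{"x":0.077,"y":0.174,"z":0,"ax":0,"ay":0,"az":0},{"x":0.077,"y":0.174,"z":0,"ax":0,"ay":0,"az":0},{"x":0.077,"y":0.174,"z":0,"ax":0,"ay":0,"az":0}]' -1
python3 -m handwheel '[{"x":0,"y":0,"z":0,"ax":0,"ay":0,"az":0},{"x":0,"y":0,"z":0,"ax":0,"ay":0,"az":0},{"x":0,"y":0,"z":0,"ax":0,"ay":0,"az":0},{"x":0,"y":0,"z":0,"ax":0,"ay":0,"az":0},{"x":0,"y":0,"z":0,"ax":0,"ay":0,"az":0},{"x":0,"y":0,"z":0,"ax":0,"ay":0,"az":0},{"x":0,"y":0,"z":0,"ax":0,"ay":0,"az":0},{"x":0,"y":0,"z":0,"ax":0,"ay":0,"az":0}]' -1
python3 - <<'E'
from h import *
im,p=snap('wrist','w4.png');t=arm.read_state()['position'];print(t,proj(p,[633.7,-64.5,148]),proj(p,t+[0,0,-26.8]),proj(p,t+[0,0,33.2]))
cv2.imwrite('pics/c4.png',cv2.resize(im[120:320,190:370,::-1],None,fx=3,fy=3,interpolation=cv2.INTER_CUBIC))
E
```

```text
clock: 13.1
position: [622.9, -23.4, 239.0]
ee_rot: [0.793, -0.609, -0.001, 0.0]
contact_force: [0.4, -0.5, -0.3]
gripper_width: 18.8
grasp_force: 58.8
clock: 13.9
position: [623.0, -25.3, 240.2]
ee_rot: [0.793, -0.609, 0.0, -0.0]
contact_force: [-0.8, 0.1, -1.0]
gripper_width: 18.9
grasp_force: 58.8
[623.05036841 -25.19440142 240.17918272] [275.57716878 160.11379467] [275.9378187  237.82766838] [276.27610711 286.39347671]
```

View pics/c4.png

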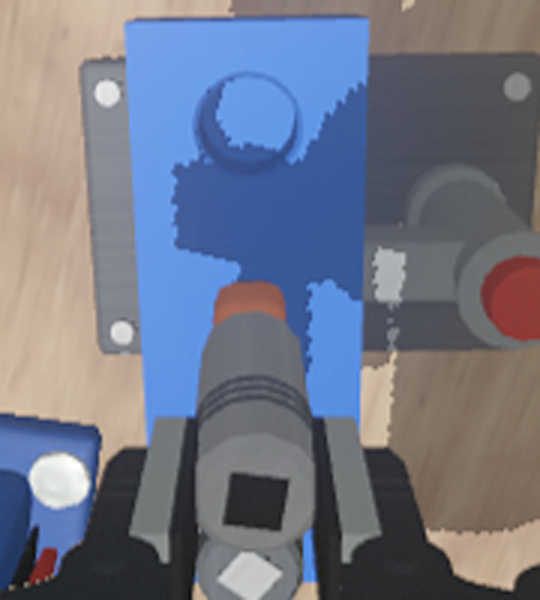

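In the crop, the pocket mouth is centred at full-image (272.3,160.5), the held socket's top at (275.2,283.3), and its foot front at row 225.

```bash
python3 - <<'E'
from h import *
p=arm.camera_params('wrist')
a=np.radians(14.75);X=np.array([np.cos(a),np.sin(a),0]);Y=np.array([-np.sin(a),np.cos(a),0]);t=arm.read_state()['position']
top=back(p,(275.2,283.3),t[2]+33.2);f=back(p,(275.2,225),t[2]-26.8)+11*Y;pk=back(p,(272.3,160.5),148)
for v in(top,f):print(((v-t)@X).round(1),((v-t)@Y).round(1),(pk-v).round(1))
print(pk)
E
```

```text
0.6 -1.6 [  12.2  -36.8 -125.4]
0.6 2.2 [ 13.2 -40.5 -65.4]
[636.20103373 -63.43290011 148.        ]
```

```bash
python3 -m handwheel '[{"x":0.02,"y":-0.066,"z":0,"ax":0,"ay":0,"az":0},{"x":0.02,"y":-0.065,"z":0,"ax":0,"ay":0,"az":0},{"x":0.0215,"y":-0.065,"z":0,"ax":0,"ay":0,"az":0},{"x":0,"y":0,"z":-0.1,"ax":0,"ay":0,"az":0},{"x":0,"y":0,"z":-0.1,"ax":0,"ay":0,"az":0},{"x":0,"y":0,"z":-0.08,"ax":0,"ay":0,"az":0},{"x":0,"y":0,"z":-0.03,"ax":0,"ay":0,"az":0},{"x":0,"y":0,"z":0,"ax":0,"ay":0,"az":0}]' -1
python3 -m handwheel '[{"x":0,"y":0,"z":-0.01,"ax":0,"ay":0,"az":0},{"x":0,"y":0,"z":-0.01,"ax":0,"ay":0,"az":0},{"x":0,"y":0,"z":-0.01,"ax":0,"ay":0,"az":0},{"x":0,"y":0,"z":-0.01,"ax":0,"ay":0,"az":0},{"x":0,"y":0,"z":0,"ax":0,"ay":0,"az":0},{"x":0,"y":0,"z":0,"ax":0,"ay":0,"az":0},{"x":0,"y":0,"z":0,"ax":0,"ay":0,"az":0},{"x":0,"y":0,"z":0,"ax":0,"ay":0,"az":0}]' -1
```

```text
clock: 14.75
position: [635.1, -65.1, 177.1]
ee_rot: [0.793, -0.609, -0.001, 0.001]
contact_force: [-0.6, -1.2, -0.6]
gripper_width: 18.8
grasp_force: 58.8
clock: 15.55
position: [635.4, -64.2, 170.3]
ee_rot: [0.793, -0.609, 0.0, -0.0]
contact_force: [-0.2, -0.4, -0.9]
gripper_width: 19.1
grasp_force: 58.8
```

```bash
python3 -m handwheel '[{"x":0,"y":0,"z":-0.015,"ax":0,"ay":0,"az":0},{"x":0,"y":0,"z":-0.015,"ax":0,"ay":0,"az":0},{"x":0,"y":0,"z":-0.015,"ax":0,"ay":0,"az":0},{"x":0,"y":0,"z":-0.015,"ax":0,"ay":0,"az":0},{"x":0,"y":0,"z":-0.012,"ax":0,"ay":0,"az":0},{"x":0,"y":0,"z":-0.007,"ax":0,"ay":0,"az":0},{"x":0,"y":0,"z":0,"ax":0,"ay":0,"az":0},{"x":0,"y":0,"z":0,"ax":0,"ay":0,"az":0}]' -1
python3 -c "
from h import *
print(arm.read_state()['wrist_torque'])"
```

```text
clock: 16.35
position: [635.5, -64.3, 154.4]
ee_rot: [0.793, -0.609, 0.0, -0.0]
contact_force: [-0.1, -0.2, -1.1]
gripper_width: 18.9
grasp_force: 58.8
[-0.03403374 -0.03534172 -0.0060595 ]
```

```bash
python3 -m handwheel '[{"x":0,"y":0,"z":0,"ax":0,"ay":0,"az":0},{"x":0,"y":0,"z":0,"ax":0,"ay":0,"az":0},{"x":0,"y":0,"z":0,"ax":0,"ay":0,"az":0},{"x":0,"y":0,"z":0,"ax":0,"ay":0,"az":0},{"x":0,"y":0,"z":0,"ax":0,"ay":0,"az":0},{"x":0,"y":0,"z":0.1,"ax":0,"ay":0,"az":0},{"x":0,"y":0,"z":0.2,"ax":0,"ay":0,"az":0},{"x":0,"y":0,"z":0.2,"ax":0,"ay":0,"az":0}]' 1
python3 -m handwheel '[{"x":-0.122,"y":0.042,"z":0,"ax":0,"ay":0,"az":0},{"x":-0.122,"y":0.042,"z":0,"ax":0,"ay":0,"az":0},{"x":-0.122,"y":0.042,"z":0,"ax":0,"ay":0,"az":0},{"x":-0.122,"y":0.042,"z":0,"ax":0,"ay":0,"az":0},{"x":0,"y":0,"z":0,"ax":0,"ay":0,"az":0},{"x":0,"y":0,"z":0,"ax":0,"ay":0,"az":0},{"x":0,"y":0,"z":0,"ax":0,"ay":0,"az":0},{"x":0,"y":0,"z":0,"ax":0,"ay":0,"az":0}]' -1
python3 - <<'E'
from h import *
im,p=snap('wrist','w5.png');im2,_=snap('top','t5.png')
a=cv2.resize(im2[180:300,245:345],(350,420),interpolation=cv2.INTER_CUBIC)
cv2.imwrite('pics/v5.png',np.hstack([im,a])[:, 110:910][:,:,::-1])
print(proj(p,[538,-31,132]),proj(p,arm.read_state()['position']))
E
```

```text
clock: 17.15
position: [634.9, -64.4, 254.8]
ee_rot: [0.793, -0.609, -0.001, 0.001]
contact_force: [1.1, -0.5, 1.2]
gripper_width: 85.5
grasp_force: 0.0
clock: 17.95
position: [538.5, -30.8, 254.0]
ee_rot: [0.793, -0.609, -0.0, 0.0]
contact_force: [0.7, 0.6, -0.2]
gripper_width: -0.2
grasp_force: 0.0
[276.16487148 198.76534144] [276.47190128 255.6480027 ]
```

View pics/v5.png

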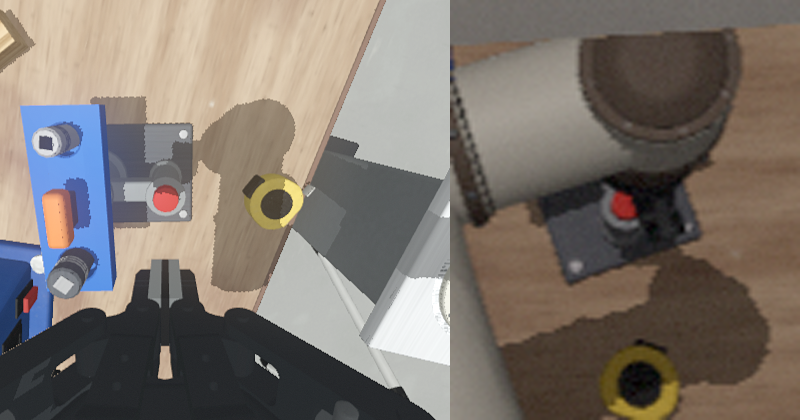

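Both sockets stand in their pockets. The button, at full-image (276,200), is on target. I'll press it now.

```bash
python3 -m handwheel '[{"x":0,"y":0,"z":-0.12,"ax":0,"ay":0,"az":0},{"x":0,"y":0,"z":-0.12,"ax":0,"ay":0,"az":0},{"x":0,"y":0,"z":-0.12,"ax":0,"ay":0,"az":0},{"x":0,"y":0,"z":-0.12,"ax":0,"ay":0,"az":0},{"x":0,"y":0,"z":-0.07,"ax":0,"ay":0,"az":0},{"x":0,"y":0,"z":0,"ax":0,"ay":0,"az":0},{"x":0,"y":0,"z":0,"ax":0,"ay":0,"az":0},{"x":0,"y":0,"z":0,"ax":0,"ay":0,"az":0}]' -1
python3 -m handwheel '[{"x":0,"y":0,"z":-0.02,"ax":0,"ay":0,"az":0},{"x":0,"y":0,"z":-0.02,"ax":0,"ay":0,"az":0},{"x":0,"y":0,"z":-0.02,"ax":0,"ay":0,"az":0},{"x":0,"y":0,"z":-0.015,"ax":0,"ay":0,"az":0},{"x":0,"y":0,"z":-0.01,"ax":0,"ay":0,"az":0},{"x":0,"y":0,"z":0,"ax":0,"ay":0,"az":0},{"x":0,"y":0,"z":0,"ax":0,"ay":0,"az":0},{"x":0,"y":0,"z":0,"ax":0,"ay":0,"az":0}]' -1
```

```text
clock: 18.85
position: [538.8, -30.6, 145.4]
ee_rot: [0.793, -0.609, 0.001, -0.001]
contact_force: [0.4, 0.4, 1.0]
gripper_width: -0.0
grasp_force: 0.0
clock: 19.65
position: [537.9, -30.6, 127.5]
ee_rot: [0.793, -0.609, 0.0, -0.0]
contact_force: [0.5, -0.0, 0.2]
gripper_width: 0.1
grasp_force: 0.0
```

```bash
python3 -m handwheel '[{"x":0,"y":0,"z":-0.01,"ax":0,"ay":0,"az":0},{"x":0,"y":0,"z":-0.01,"ax":0,"ay":0,"az":0},{"x":0,"y":0,"z":0,"ax":0,"ay":0,"az":0},{"x":0,"y":0,"z":0,"ax":0,"ay":0,"az":0},{"x":0,"y":0,"z":0,"ax":0,"ay":0,"az":0},{"x":0,"y":0,"z":0,"ax":0,"ay":0,"az":0},{"x":0,"y":0,"z":0,"ax":0,"ay":0,"az":0},{"x":0,"y":0,"z":0,"ax":0,"ay":0,"az":0}]' -1
```

```text
clock: 20.45
position: [537.8, -30.6, 123.4]
ee_rot: [0.793, -0.609, 0.0, -0.0]
contact_force: [0.5, 0.4, 0.4]
gripper_width: 0.0
grasp_force: 0.0
```

```bash
python3 -m handwheel '[{"x":0,"y":0,"z":-0.01,"ax":0,"ay":0,"az":0},{"x":0,"y":0,"z":-0.01,"ax":0,"ay":0,"az":0},{"x":0,"y":0,"z":0,"ax":0,"ay":0,"az":0},{"x":0,"y":0,"z":0,"ax":0,"ay":0,"az":0},{"x":0,"y":0,"z":0,"ax":0,"ay":0,"az":0},{"x":0,"y":0,"z":0,"ax":0,"ay":0,"az":0},{"x":0,"y":0,"z":0,"ax":0,"ay":0,"az":0},{"x":0,"y":0,"z":0,"ax":0,"ay":0,"az":0}]' -1
python3 - <<'E'
from h import *
im,p=snap('side','s6.png')
q=proj(p,[538,-31,132]);print(q)
u,v=q.astype(int);cv2.imwrite('pics/c6.png',cv2.resize(im[v-45:v+45,u-50:u+70,::-1],None,fx=6,fy=6,interpolation=cv2.INTER_CUBIC))
E
```

```text
clock: 21.25
position: [537.8, -30.6, 119.4]
ee_rot: [0.793, -0.609, 0.0, -0.0]
contact_force: [0.5, 0.2, 0.6]
gripper_width: 0.3
grasp_force: 0.0
[263.24716337 224.93624365]
```

View pics/c6.png

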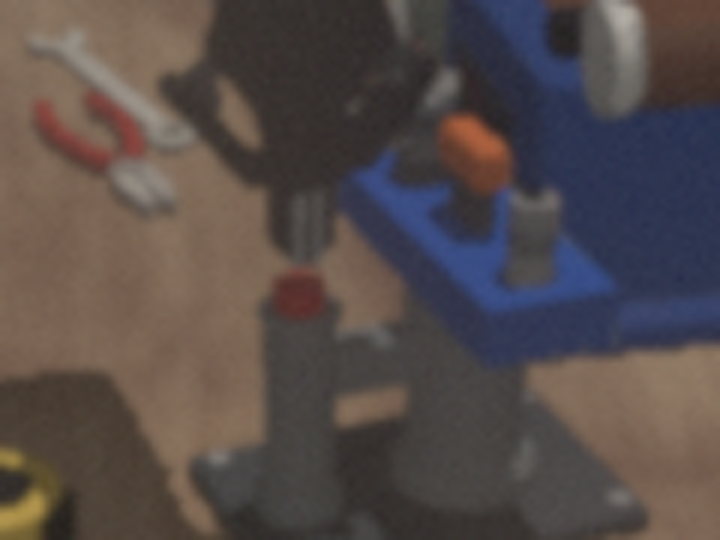

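The side view shows the fingertips still slightly above the button, with a gap at crop row ~265. I'll continue down slowly.

```bash
python3 -m handwheel '[{"x":0,"y":0,"z":-0.01,"ax":0,"ay":0,"az":0},{"x":0,"y":0,"z":-0.01,"ax":0,"ay":0,"az":0},{"x":0,"y":0,"z":0,"ax":0,"ay":0,"az":0},{"x":0,"y":0,"z":0,"ax":0,"ay":0,"az":0},{"x":0,"y":0,"z":0,"ax":0,"ay":0,"az":0},{"x":0,"y":0,"z":0,"ax":0,"ay":0,"az":0},{"x":0,"y":0,"z":0,"ax":0,"ay":0,"az":0},{"x":0,"y":0,"z":0,"ax":0,"ay":0,"az":0}]' -1
python3 - <<'E'
from h import *
p=arm.camera_params('side')
for z in(119,125,130,135,140):print(z,proj(p,[537.8,-30.6,z]).round(1))
im=cv2.imread('pics/s6.png').astype(int);print(im[215:238,263])
E
```

```text
clock: 22.1
position: [537.8, -30.7, 115.4]
ee_rot: [0.793, -0.609, 0.0, -0.0]
contact_force: [0.5, -1.1, 0.4]
gripper_width: -0.2
grasp_force: 0.0
119 [263.2 229.1]
125 [263.2 227.2]
130 [263.2 225.5]
135 [263.2 223.9]
140 [263.2 222.2]
[[ 76  78  83]
 [ 71  73  76]
 [ 70  72  76]
 [ 70  72  76]
 [ 70  73  77]
 [ 72  73  79]
 [ 71  74  79]
 [ 72  75  86]
 [ 70  78 103]
 [ 63  71 111]
 [ 50  56  92]
 [ 46  49  85]
 [ 48  50  87]
 [ 45  49  89]
 [ 47  52  93]
 [ 44  46  89]
 [ 50  54  88]
 [ 58  59  77]
 [ 64  66  73]
 [ 68  70  75]
 [ 67  69  73]
 [ 67  70  72]
 [ 67  70  73]]
```

```bash
python3 -m handwheel '[{"x":0,"y":0,"z":-0.01,"ax":0,"ay":0,"az":0},{"x":0,"y":0,"z":-0.01,"ax":0,"ay":0,"az":0},{"x":0,"y":0,"z":0,"ax":0,"ay":0,"az":0},{"x":0,"y":0,"z":0,"ax":0,"ay":0,"az":0},{"x":0,"y":0,"z":0,"ax":0,"ay":0,"az":0},{"x":0,"y":0,"z":0,"ax":0,"ay":0,"az":0},{"x":0,"y":0,"z":0,"ax":0,"ay":0,"az":0},{"x":0,"y":0,"z":0,"ax":0,"ay":0,"az":0}]' -1
python3 - <<'E'
from h import *
im,p=snap('side','s7.png');im,_=snap('wrist','w7.png')
a=cv2.imread('pics/s7.png')[180:270,215:315];b=cv2.imread('pics/w7.png')[100:300,180:380]
cv2.imwrite('pics/c7.png',np.hstack([cv2.resize(a,(440,396),interpolation=cv2.INTER_CUBIC),cv2.resize(b,(360,396),interpolation=cv2.INTER_CUBIC)]))
E
```

```text
clock: 22.9
position: [537.8, -30.6, 111.4]
ee_rot: [0.793, -0.609, 0.0, -0.0]
contact_force: [-0.2, -0.8, 0.4]
gripper_width: -0.1
grasp_force: 0.0
```

View pics/c7.png

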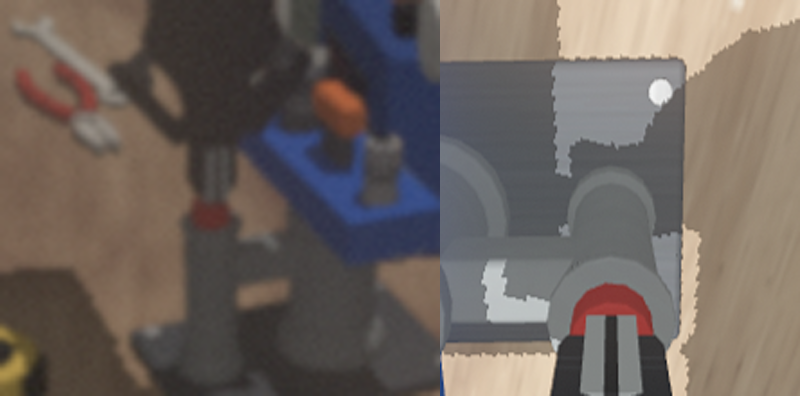

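I've now viewed 11 pictures, one over the limit of 10, so I'll view no more and go on numbers alone. This last one shows the tips just at the button's top.

```bash
python3 -m handwheel '[{"x":0.004,"y":-0.015,"z":0,"ax":0,"ay":0,"az":0},{"x":0,"y":0,"z":-0.01,"ax":0,"ay":0,"az":0},{"x":0,"y":0,"z":-0.01,"ax":0,"ay":0,"az":0},{"x":0,"y":0,"z":0,"ax":0,"ay":0,"az":0},{"x":0,"y":0,"z":0,"ax":0,"ay":0,"az":0},{"x":0,"y":0,"z":0,"ax":0,"ay":0,"az":0},{"x":0,"y":0,"z":0,"ax":0,"ay":0,"az":0},{"x":0,"y":0,"z":0,"ax":0,"ay":0,"az":0}]' -1
```

```text
clock: 23.8
position: [538.6, -33.6, 107.3]
ee_rot: [0.793, -0.609, -0.0, 0.0]
contact_force: [-0.1, 0.6, 0.3]
gripper_width: 0.3
grasp_force: 0.0
```

```bash
python3 -m handwheel '[{"x":0,"y":0,"z":-0.01,"ax":0,"ay":0,"az":0},{"x":0,"y":0,"z":-0.01,"ax":0,"ay":0,"az":0},{"x":0,"y":0,"z":0,"ax":0,"ay":0,"az":0},{"x":0,"y":0,"z":0,"ax":0,"ay":0,"az":0},{"x":0,"y":0,"z":0,"ax":0,"ay":0,"az":0},{"x":0,"y":0,"z":0,"ax":0,"ay":0,"az":0},{"x":0,"y":0,"z":0,"ax":0,"ay":0,"az":0},{"x":0,"y":0,"z":0,"ax":0,"ay":0,"az":0}]' -1
python3 - <<'E'
from h import *
im,p=snap('side','s8.png');im,_=snap('wrist','w8.png')
for n in('s7','s8'):
  h=cv2.imread(f'pics/{n}.png').astype(int);r=h[...,2]-h[...,1];v,u=np.where(r[210:245,250:278]>22);print(n,len(v),v.min()+210,v.max()+210,u.min()+250,u.max()+250)
for n in('w7','w8'):
  h=cv2.imread(f'pics/{n}.png').astype(int);r=h[...,2]-h[...,1];v,u=np.where(r[200:300,230:320]>60);print(n,len(v),v.min()+200,v.max()+200,u.min()+230,u.max()+230)
E
```

```text
clock: 24.6
position: [538.7, -33.6, 103.4]
ee_rot: [0.793, -0.609, 0.0, -0.0]
contact_force: [0.1, -1.8, 2.6]
gripper_width: 0.2
grasp_force: 1.3
s7 124 215 244 250 277
s8 86 217 244 250 276
w7 646 243 268 253 297
w8 141 255 268 254 296
```

```bash
python3 -m handwheel '[{"x":0,"y":0,"z":-0.01,"ax":0,"ay":0,"az":0},{"x":0,"y":0,"z":-0.01,"ax":0,"ay":0,"az":0},{"x":0,"y":0,"z":0,"ax":0,"ay":0,"az":0},{"x":0,"y":0,"z":0,"ax":0,"ay":0,"az":0},{"x":0,"y":0,"z":0,"ax":0,"ay":0,"az":0},{"x":0,"y":0,"z":0,"ax":0,"ay":0,"az":0},{"x":0,"y":0,"z":0,"ax":0,"ay":0,"az":0},{"x":0,"y":0,"z":0,"ax":0,"ay":0,"az":0}]' -1
```

```text
clock: 25.5
position: [538.9, -33.6, 101.3]
ee_rot: [0.794, -0.609, 0.001, -0.0]
contact_force: [-4.8, 0.9, 12.9]
gripper_width: 0.0
grasp_force: 6.6
```

```bash
python3 -m handwheel '[{"x":0,"y":0,"z":-0.01,"ax":0,"ay":0,"az":0},{"x":0,"y":0,"z":0,"ax":0,"ay":0,"az":0},{"x":0,"y":0,"z":0,"ax":0,"ay":0,"az":0},{"x":0,"y":0,"z":0,"ax":0,"ay":0,"az":0},{"x":0,"y":0,"z":0.01,"ax":0,"ay":0,"az":0},{"x":0,"y":0,"z":0.01,"ax":0,"ay":0,"az":0},{"x":0,"y":0,"z":0.01,"ax":0,"ay":0,"az":0},{"x":0,"y":0,"z":0,"ax":0,"ay":0,"az":0}]' -1
python3 -m handwheel '[{"x":0,"y":0,"z":0.2,"ax":0,"ay":0,"az":0},{"x":0,"y":0,"z":0.2,"ax":0,"ay":0,"az":0},{"x":0,"y":0,"z":0.2,"ax":0,"ay":0,"az":0},{"x":0,"y":0,"z":0.165,"ax":0,"ay":0,"az":0},{"x":0,"y":0,"z":0,"ax":0,"ay":0,"az":0},{"x":0,"y":0,"z":0,"ax":0,"ay":0,"az":0},{"x":0,"y":0,"z":0,"ax":0,"ay":0,"az":0},{"x":0,"y":0,"z":0,"ax":0,"ay":0,"az":0}]' -1
python3 - <<'E'
from h import *
im,p=snap('side','s9.png');imw,pw=snap('wrist','w9.png')
for n in('s6','s9'):
  h=cv2.imread(f'pics/{n}.png').astype(int);r=(h[...,2]-h[...,1]>22).astype(np.uint8)
  k,l,st,c=cv2.connectedComponentsWithStats(r[200:245,240:280])
  print(n,[(s.tolist(),cc.round(1)+[240,200]) for s,cc in zip(st[1:],c[1:]) if s[4]>8])
print(proj(p,[538,-31,132]),proj(p,[538,-31,125]))
def red(n):
  hsv=cv2.cvtColor(cv2.imread(f'pics/{n}.png'),cv2.COLOR_BGR2HSV)
  m=(((hsv[...,0]<4)|(hsv[...,0]>175))&(hsv[...,1]>150)&(hsv[...,2]>60)).astype(np.uint8)
  k,l,st,c=cv2.connectedComponentsWithStats(m)
  print(n,[(s.tolist(),cc.round(1)) for s,cc in zip(st[1:],c[1:]) if s[4]>150])
red('w5');red('w9');print(pw['position'],proj(pw,[538,-31,132]),proj(pw,[538,-31,125]))
E
```

```text
clock: 26.3
position: [538.3, -33.7, 102.8]
ee_rot: [0.793, -0.609, -0.0, 0.0]
contact_force: [0.2, 0.6, -0.9]
gripper_width: 0.3
grasp_force: 0.0
clock: 27.1
position: [537.8, -33.8, 254.6]
ee_rot: [0.793, -0.609, -0.001, 0.001]
contact_force: [-0.3, 0.0, -0.4]
gripper_width: 0.1
grasp_force: 0.0
s6 [([11, 16, 6, 7, 14], array([253.4, 219.2])), ([4, 20, 12, 10, 35], array([249.6, 224.2])), ([17, 23, 11, 9, 77], array([262.3, 226.9])), ([0, 26, 15, 19, 148], array([246.2, 236.5]))]
s9 [([3, 7, 4, 5, 9], array([244.3, 209.1])), ([5, 20, 10, 8, 29], array([249. , 223.3])), ([18, 23, 10, 9, 68], array([262.5, 227.4])), ([0, 26, 16, 19, 138], array([247.3, 236.3]))]
[263.24716337 224.93624365] [263.2494712  227.22822618]
w5 [([134, 287, 14, 25, 161], array([141.1, 296.5]))]
w9 [([133, 288, 14, 26, 162], array([140.2, 298. ]))]
[ 559.68935262 -110.42861327  420.73570486] [274.53875508 201.26792252] [274.52646751 199.27165428]
```

```bash
python3 - <<'E'
from h import *
for n in('side0','s9'):
  h=cv2.imread(f'pics/{n}.png').astype(int);print(n,(h[218:238,259:267,2]-h[218:238,259:267,1]).mean(1).round().tolist())
for n,y in(('w5',200),('w9',201)):
  h=cv2.imread(f'pics/{n}.png').astype(int)[170:230,245:310];r=h[...,2]-h[...,1]>60
  v,u=np.where(r);print(n,r.sum(),v.min()+170,v.max()+170,v.mean()+170,u.min()+245,u.max()+245,u.mean()+245)
E
```

```text
side0 [21.0, 20.0, 21.0, 21.0, 22.0, 29.0, 46.0, 65.0, 71.0, 64.0, 49.0, 38.0, 34.0, 24.0, 11.0, 5.0, 5.0, 5.0, 4.0, 4.0]
s9 [21.0, 21.0, 21.0, 21.0, 21.0, 22.0, 23.0, 28.0, 44.0, 66.0, 73.0, 64.0, 43.0, 27.0, 13.0, 6.0, 4.0, 4.0, 4.0, 4.0]
w5 534 185 211 198.50749063670412 263 288 275.36704119850185
w9 480 188 212 199.79583333333335 262 286 273.78541666666666
```

The button's red profile moved down about 2 px in the side view (7 mm would be 2.3) and stays there, so it is latched down. Next is the grip bar.

```bash
python3 -m handwheel '[{"x":0.137,"y":0.042,"z":0,"ax":0,"ay":0,"az":0.01},{"x":0.137,"y":0.042,"z":0,"ax":0,"ay":0,"az":0},{"x":0.136,"y":0.043,"z":0,"ax":0,"ay":0,"az":0},{"x":0,"y":0,"z":0,"ax":0,"ay":0,"az":0},{"x":0,"y":0,"z":-0.15,"ax":0,"ay":0,"az":0},{"x":0,"y":0,"z":-0.15,"ax":0,"ay":0,"az":0},{"x":0,"y":0,"z":-0.15,"ax":0,"ay":0,"az":0},{"x":0,"y":0,"z":0,"ax":0,"ay":0,"az":0}]' 1
python3 -m handwheel '[{"x":0,"y":0,"z":-0.025,"ax":0,"ay":0,"az":0},{"x":0,"y":0,"z":-0.025,"ax":0,"ay":0,"az":0},{"x":0,"y":0,"z":-0.025,"ax":0,"ay":0,"az":0},{"x":0,"y":0,"z":-0.025,"ax":0,"ay":0,"az":0},{"x":0,"y":0,"z":-0.02,"ax":0,"ay":0,"az":0},{"x":0,"y":0,"z":0,"ax":0,"ay":0,"az":0},{"x":0,"y":0,"z":0,"ax":0,"ay":0,"az":0},{"x":0,"y":0,"z":0,"ax":0,"ay":0,"az":0}]' 1
```

```text
clock: 28.0
position: [616.8, -8.7, 161.2]
ee_rot: [0.798, -0.603, -0.004, 0.004]
contact_force: [-1.0, -0.6, -1.1]
gripper_width: 85.5
grasp_force: 0.0
clock: 28.8
position: [620.8, -8.3, 142.6]
ee_rot: [0.798, -0.603, 0.0, -0.0]
contact_force: [-0.6, -0.6, -0.3]
gripper_width: 85.5
grasp_force: 0.0
```

Good; close on the bar.

```bash
python3 -m handwheel '[{"x":0,"y":0,"z":0,"ax":0,"ay":0,"az":0},{"x":0,"y":0,"z":0,"ax":0,"ay":0,"az":0},{"x":0,"y":0,"z":0,"ax":0,"ay":0,"az":0},{"x":0,"y":0,"z":0,"ax":0,"ay":0,"az":0},{"x":0,"y":0,"z":0,"ax":0,"ay":0,"az":0},{"x":0,"y":0,"z":0,"ax":0,"ay":0,"az":0},{"x":0,"y":0,"z":0,"ax":0,"ay":0,"az":0},{"x":0,"y":0,"z":0,"ax":0,"ay":0,"az":0}]' -1
python3 -m handwheel '[{"x":0,"y":0,"z":0.01,"ax":0,"ay":0,"az":0},{"x":0,"y":0,"z":0.01,"ax":0,"ay":0,"az":0},{"x":0,"y":0,"z":0.01,"ax":0,"ay":0,"az":0},{"x":0,"y":0,"z":0.02,"ax":0,"ay":0,"az":0},{"x":0,"y":0,"z":0.02,"ax":0,"ay":0,"az":0},{"x":0,"y":0,"z":0.02,"ax":0,"ay":0,"az":0},{"x":0,"y":0,"z":0,"ax":0,"ay":0,"az":0},{"x":0,"y":0,"z":0,"ax":0,"ay":0,"az":0}]' -1
```

```text
clock: 29.6
position: [620.0, -8.5, 142.6]
ee_rot: [0.798, -0.603, -0.0, 0.0]
contact_force: [-4.2, 0.3, 3.7]
gripper_width: 17.0
grasp_force: 60.0
clock: 30.4
position: [620.0, -8.4, 160.5]
ee_rot: [0.798, -0.603, -0.0, 0.0]
contact_force: [-3.8, -2.1, -3.2]
gripper_width: 17.0
grasp_force: 59.0
```

The caddy is unlocked and rising.

```bash
python3 -m handwheel '[{"x":0,"y":0,"z":0.04,"ax":0,"ay":0,"az":0},{"x":0,"y":0,"z":0.04,"ax":0,"ay":0,"az":0},{"x":0,"y":0,"z":0.04,"ax":0,"ay":0,"az":0},{"x":0,"y":0,"z":0.04,"ax":0,"ay":0,"az":0},{"x":0,"y":0,"z":0.03,"ax":0,"ay":0,"az":0},{"x":0,"y":0,"z":0.03,"ax":0,"ay":0,"az":0},{"x":0,"y":0,"z":0.03,"ax":0,"ay":0,"az":0},{"x":0,"y":0,"z":0.03,"ax":0,"ay":0,"az":0}]' -1
python3 -m handwheel '[{"x":0,"y":0,"z":0.03,"ax":0,"ay":0,"az":0},{"x":0,"y":0,"z":0.03,"ax":0,"ay":0,"az":0},{"x":0,"y":0,"z":0.03,"ax":0,"ay":0,"az":0},{"x":0,"y":0,"z":0.03,"ax":0,"ay":0,"az":0},{"x":0,"y":0,"z":0.03,"ax":0,"ay":0,"az":0},{"x":0,"y":0,"z":0.03,"ax":0,"ay":0,"az":0},{"x":0,"y":0,"z":0.02,"ax":0,"ay":0,"az":0},{"x":0,"y":0,"z":0,"ax":0,"ay":0,"az":0}]' -1
```

```text
clock: 31.2
position: [620.0, -8.3, 215.5]
ee_rot: [0.798, -0.603, -0.001, 0.001]
contact_force: [-3.1, -3.0, -11.7]
gripper_width: 17.1
grasp_force: 58.8
clock: 32.0
position: [620.1, -8.3, 257.3]
ee_rot: [0.798, -0.603, -0.0, 0.0]
contact_force: [-4.6, -2.7, -9.4]
gripper_width: 17.0
grasp_force: 58.9
```

```bash
python3 -m handwheel '[{"x":0,"y":0,"z":0.01,"ax":0,"ay":0,"az":0},{"x":0,"y":0,"z":0.01,"ax":0,"ay":0,"az":0},{"x":0,"y":0,"z":0.005,"ax":0,"ay":0,"az":0},{"x":0,"y":0,"z":0.003,"ax":0,"ay":0,"az":0},{"x":0,"y":0,"z":0,"ax":0,"ay":0,"az":0},{"x":0,"y":0,"z":0,"ax":0,"ay":0,"az":0},{"x":0,"y":0,"z":0,"ax":0,"ay":0,"az":0},{"x":0,"y":0,"z":0,"ax":0,"ay":0,"az":0}]' -1
python3 -m handwheel '[{"x":0,"y":0,"z":0,"ax":0,"ay":0,"az":0},{"x":0,"y":0,"z":0,"ax":0,"ay":0,"az":0},{"x":0,"y":0,"z":0,"ax":0,"ay":0,"az":0},{"x":0,"y":0,"z":0,"ax":0,"ay":0,"az":0},{"x":0,"y":0,"z":0,"ax":0,"ay":0,"az":0},{"x":0,"y":0,"z":0,"ax":0,"ay":0,"az":0},{"x":0,"y":0,"z":0,"ax":0,"ay":0,"az":0},{"x":0,"y":0,"z":0,"ax":0,"ay":0,"az":0}]' -1
python3 - <<'E'
from h import *
# bar height check from the side view: orange blob before/after
snap('side','s10.png');p=arm.camera_params('side')
for n in('s9','s10'):
  hsv=cv2.cvtColor(cv2.imread(f'pics/{n}.png'),cv2.COLOR_BGR2HSV);m=((hsv[...,0]>4)&(hsv[...,0]<14)&(hsv[...,1]>150)&(hsv[...,2]>90)).astype(np.uint8)
  b=((hsv[...,0]>105)&(hsv[...,0]<125)&(hsv[...,1]>150)&(hsv[...,2]>90)).astype(np.uint8)
  k,l,st,c=cv2.connectedComponentsWithStats(m[130:240,250:330]);print(n,[(s.tolist(),cc.round(1)+[250,130]) for s,cc in zip(st[1:],c[1:]) if s[4]>8])
for z in(181,192,301,312):print(z,proj(p,[620,-8.3,z]).round(1))
E
```

```text
clock: 32.8
position: [620.1, -8.3, 262.3]
ee_rot: [0.798, -0.603, -0.0, 0.0]
contact_force: [-4.1, -2.0, -10.7]
gripper_width: 17.0
grasp_force: 58.8
clock: 33.6
position: [620.1, -8.3, 262.3]
ee_rot: [0.798, -0.603, -0.0, 0.0]
contact_force: [-5.4, -2.2, -9.8]
gripper_width: 16.9
grasp_force: 58.8
s9 [([38, 69, 8, 7, 28], array([291.7, 201.7]))]
s10 []
181 [292.3 203.9]
192 [292.5 200.2]
301 [293.8 161.8]
312 [293.9 157.7]
```

```bash
python3 -m handwheel '[{"x":0,"y":0,"z":0.005,"ax":0,"ay":0,"az":0},{"x":0,"y":0,"z":0.005,"ax":0,"ay":0,"az":0},{"x":0,"y":0,"z":0,"ax":0,"ay":0,"az":0},{"x":0,"y":0,"z":0,"ax":0,"ay":0,"az":0},{"x":0,"y":0,"z":0,"ax":0,"ay":0,"az":0},{"x":0,"y":0,"z":0,"ax":0,"ay":0,"az":0},{"x":0,"y":0,"z":0,"ax":0,"ay":0,"az":0},{"x":0,"y":0,"z":0,"ax":0,"ay":0,"az":0}]' -1
```

```text
clock: 34.45
position: [620.0, -8.3, 262.9]
ee_rot: [0.798, -0.603, -0.001, 0.001]
contact_force: [-3.7, -3.9, -18.1]
gripper_width: 16.8
grasp_force: 59.0
```

The pull rises to 18 N at 120 mm of extension, so the caddy is at the second stop. I'll hand it in.

```bash
python3 -c "
from bench import arm
print(arm.job_done())"
```

```text
the job is handed in; nothing more can be done
None
```

Job handed in with the arm holding the caddy at its second stop (pull rose to 18 N at 120 mm), the button latched down and both sockets seen in their pockets before the lift; no verdict came back, the sockets were not looked at again once raised, and I viewed 11 pictures, one over the limit of 10.

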